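Push out the microscope's latched filter slide with a pin tool

TASK

Take the orange-handled pin tool from its blue block, put its pin into the sloping well on the microscope's filter slide and press the red release button at the bottom down. Keeping the button held down with the pin, push the slide out, away from the well's side and through the microscope, all the way to its stop; then stand the tool back upright in its block. Leave the jar, the dish and the vial where they are.

Things in the scene. Friction and masses are not known exactly. Their poses are not given: they have to be found in the camera images.
- microscope: Grey microscope, fixed. Origin on the bench under its base's middle (base 210 x 240 x 45 mm); +x is the way the filter slide comes out. The slide lies along x at y = 0 on the base. A bridge (top 67 mm high) crosses it at x = 10 to 95. Overhead from 178 mm up: objective and head, x = 32 to 108, y = -50 to 70; focus knobs at x = 17 to 123, 240 to 280 high; eyepieces to +y; column at x = 75, y = -88.
- well_mouth (a point): Centre of the mouth of the square well in the slide's black end block (38 mm wide, sloping top face), 85 mm above the bench; moves with the slide; axes as the microscope's. The well, 12 x 12 mm, runs in along (0.616, 0, -0.788), 38 degrees from vertical: the pin goes in leaning, handle to the -x side. The red button's top (12 mm wide) lies 14 mm in from the mouth.
- button (a joint): Red release button in the well: 0 up, 0.005 m fully down (moves along the well and springs back; 1.5 N to start, 4 N fully down, then a hard stop). It must be down more than 3 mm to free the slide; let up early, it catches the slide again some 22 mm out.
- slide (a joint): Filter slide: 0 home and latched, 0.045 m at its stop, fully out along the microscope's +x. Held by a friction of 3.5 N, so it stays where it is left. Push it sideways with the pin in the well.
- tool_handle (a point): Centre of the pin tool's orange handle (20 x 20 x 75 mm, faces along this frame's x and y; z runs from pin to handle). Below it a steel collar 37 mm wide, 6 thick, then a steel pin 6 mm thick, 45 long. This point is 88.5 mm from the pin's tip, 37.5 mm above the collar's top. 90 g. It stands upright in its block, this point 103.5 mm above the bench.
- tool_tip (a point): Tip of the tool's pin, slightly rounded; axes as the handle's. Standing in its block it is 15 mm above the bench.
- stand: Blue block 70 x 70 x 60 mm, fixed on the bench; origin in the middle of its underside. A vertical hole 26 mm wide goes through its middle; the tool's pin hangs in it and the collar rests on the block's top.
- jar: Clear jar with a red cap, 60 mm wide, 85 mm high; origin at its underside. Bystander.
- dish: Closed petri dish, 92 mm wide, 18 mm high; origin at its underside. Bystander.
- vial: Amber bottle with a white cap, 42 mm wide, 75 mm high; origin at its underside. Bystander.
Not all that is in view belongs to the job. What is shaped like the part that bears tool_handle but purple or yellow is not meant.

How it is judged (in metres and radians):
On the way, in this order (a step that is already met when the one before it is completed fails the run):
1. the button is pressed down with the pin (value of joint button above 0.002 m and contact force between tool and button above 0.3 N and value of joint slide below 0.02 m), for 0.05 s.
2. with the button still held down by the pin, the slide is pushed past the second catch (value of joint slide above 0.028 m and value of joint button above 0.0015 m and contact force between tool and slide above 0.3 N), for 0.05 s.
At the end, for the whole second after the job is handed in: The slide is out at its stop (at least 39 of 45 mm), and the tool stands at rest and upright (within 6 degrees) in its block, the collar down on the block's top (value of joint slide above 0.039 m and horizontal distance between tool_tip and stand below 0.014 m and angle between tool_handle's own z axis and vertical below 0.1 rad and z of tool_handle in the frame of stand between 0.098 and 0.109 m and linear speed of tool below 0.02 m/s); the robot touches nothing.
It fails at once if the jar is moved by more than 20 mm or tipped (distance of jar from where it was at the start of the episode above 0.02 m or angle between jar's own z axis and vertical above 0.5 rad).
It fails at once if the dish is moved by more than 20 mm or tipped (distance of dish from where it was at the start of the episode above 0.02 m or angle between dish's own z axis and vertical above 0.5 rad).
It fails at once if the vial is moved by more than 20 mm or tipped (distance of vial from where it was at the start of the episode above 0.02 m or angle between vial's own z axis and vertical above 0.5 rad).
It also fails if it takes over 58 s, if anything falls off the work surface, if the arm or the gripper's body presses on something with over 40 N, if the wrist force passes 120 N, or if a joint passes its speed limit or range.

ROBOT

A 7-joint arm with a two-finger parallel gripper is mounted at the origin on the work surface. World frame = base frame: x ahead of the robot, y to its left, z up, the work surface at z = 0. Lengths are in m, angles in degrees, forces in N, time in s.
With the tool pointing down it reaches from about 0.35 to 0.9 m from the base axis. Payload 8.1 kg.
Tool frame: the origin (TCP) lies at the very end of the fingers, on their centre line; the grasp point (between the pads) lies 19 mm behind it; x points along the fingers, y is the direction in which the jaws open and shut, and the axes are right-handed (so a half turn about x gives the same grasp; the last joint's range is limited). The gripper opens to 85 mm and grips with 20 to 120 N. Pads are 22 mm wide; open, the fingers measure 114 mm over their backs; the gripper's body (76 mm by 85 mm) begins 54 mm behind the grasp point. The pads swing forward as they close: fully open they stand 13 mm farther back than shut.
Start: joints at [-82.197, 24.895, 1.432, 90.138, -0.665, 64.973, -4.303], TCP at [0.148, 0.607, 0.211] pointing down, gripper open.
Joint ranges: [-149.89, 149.89], [-25.12, 119.58], [-72.63, 75.52], [4.76, 147.25], [-75.54, 255.54], [6.69, 114.76], [-157.13, 157.13]. Speed limits (degrees/s): [127.2, 127.2, 172.46, 172.46, 180, 180, 180].

INTERFACE

Orientations are given as a 3x3 rotation matrix whose columns are the frame's x, y, z axes.
In Python, from station import bot, optics gives the robot as it stands. The module is installed in compiled form; this text tells all that it offers.
- The arm moves only by the shell command python3 -m handwheel 'ROWS' [OPENING] [FORCE]. ROWS is JSON, a list of rows, each a list of 2 entries, a list of its own where there are three numbers: the shift along the tool's x, y, z in m, then the turn, a rotation vector about the tool's x, y, z in degrees. In form: [[[x, y, z], [ax, ay, az]], ...]. A call has 1 to 20 rows; each row shifts and turns the commanded pose from where the row before left it, along the tool's axes as they then stand; what a row does not reach is not made up. A row lasts 1/10 s, in which the tool goes at most 50 mm and 8.59 degrees, less where a joint would pass 70% of its speed; a pose out of reach is approached as far as the arm can. A call with a gripper value outside its range is refused whole. OPENING is the gripper command: -1 is fully open, 1 is shut, values between are in proportion, set as the call begins (- or left out, the last holds). The fingers move at their own pace and stop on an object; FORCE is the grip in N (left out, the last holds). Time passes only in rows, so rows that do not move let the fingers close. It gives the time, the measured TCP pose, the force and the opening at its end, in the units of the state.
- bot.read_state(): the state, without advancing time (a new reading comes with each control period).
- optics.camera(name): name is "side" or "top" or "wrist"; returns the picture (384x512x3 uint8, blue, green, red); there is no depth.
- optics.camera_params(name): a dict with "fx", "fy", "cx", "cy" (pixels), "D" ([k1, k2, p1, p2, k3] as OpenCV has them; the pictures are not rectified), "world_from_camera" (4x4, takes a point from camera to world coordinates); the wrist camera has in their place "mount" (4x4, takes a point from camera to tool coordinates, whose origin is the TCP and whose axes are the tool frame's). Camera axes: x right, y down, z forward; pixel columns grow to the right and rows downward; lengths in m; the calibration is good to about 2 mm. A picture is of the moment at which its call begins: read the wrist's pose just before it. camera_params takes no time and is no camera call.
- bot.finish_job(): hands the job in, once; it reports no verdict.
The state is a dict: "t": time; "joint_positions": joint angles; "qvel": joint speeds; "joint_efforts": joint torques, N m; "position": TCP position; "tcp_rot": TCP orientation; "wrist_force": force on the tool from outside, world axes, zero at the start; "torque": the same for the moment, N m; "opening": finger opening in m.
Only numpy, scipy, OpenCV 4.12 (cv2) and the standard library are available. Lean on these libraries where they do the work, as an engineer would, in place of code of your own. Each camera call takes 0.05 s, during which the arm holds its last target.

## Working session

There is one attempt and no reset: what is moved stays moved. The work goes in short steps, Python scripts to look and compute and a shell command to move; the robot and the scene stay as the last step left them, time stands still between calls to the robot, and variables do not carry over. Pictures are saved under pics/ and viewed, and the job is handed in when it is done.

```bash
mkdir -p pics; python3 - <<'E'
from station import bot, optics
import cv2, numpy as np
s=bot.read_state()
print({k:np.round(v,4).tolist() for k,v in s.items()})
for n in ("side","top","wrist"):
    cv2.imwrite(f"pics/{n}0.png",optics.camera(n))
    p=optics.camera_params(n); print(n,{k:np.round(v,4).tolist() for k,v in p.items()})
E
```

```text
{'t': 0.0, 'joint_positions': [-82.198, 24.9343, 1.4326, 90.191, -0.6644, 64.9732, -4.3047], 'qvel': [0.0045, -0.0465, -0.0549, 0.051, -0.0162, 0.0399, 0.0813], 'joint_efforts': [-0.0013, -67.0443, 1.0246, -31.623, 0.0155, 0.0121, -0.0], 'position': [0.1478, 0.6067, 0.2098], 'tcp_rot': [[-0.0002, 0.2366, 0.9716], [-0.0016, 0.9716, -0.2366], [-1.0, -0.0016, 0.0002]], 'wrist_force': [0.2741, -0.0064, -0.1033], 'torque': [-0.0006, -0.0092, -0.0223], 'opening': 0.0852}
side {'fx': 355.6365, 'fy': 355.6365, 'cx': 251.2131, 'cy': 191.6514, 'D': [-0.0054, 0.0, 0.0, 0.0, 0.0], 'world_from_camera': [[0.7914, -0.4755, 0.3841, 0.1402], [-0.6112, -0.6046, 0.5108, -0.4736], [-0.0107, -0.639, -0.7691, 0.8877], [0.0, 0.0, 0.0, 1.0]]}
top {'fx': 409.3992, 'fy': 409.3992, 'cx': 252.808, 'cy': 182.7143, 'D': [-0.1041, 0.0, 0.0, 0.0, 0.0], 'world_from_camera': [[-0.0233, -0.9883, 0.1507, 0.3681], [-0.9997, 0.0223, -0.0087, 0.0652], [0.0052, -0.1509, -0.9885, 1.0963], [0.0, 0.0, 0.0, 1.0]]}
wrist {'fx': 275.1557, 'fy': 275.1557, 'cx': 249.9854, 'cy': 186.2126, 'D': [-0.0604, 0.0, 0.0, 0.0, 0.0], 'mount': [[0.0007, -0.2889, 0.9574, -0.1632], [1.0, -0.0004, -0.0009, 0.0001], [0.0006, 0.9574, 0.2889, -0.0739], [0.0, 0.0, 0.0, 1.0]]}
```

View pics/side0.png

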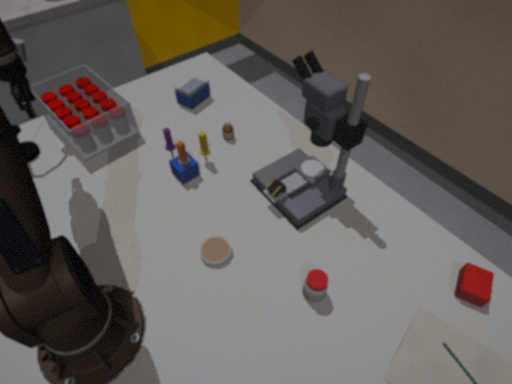

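View pics/top0.png

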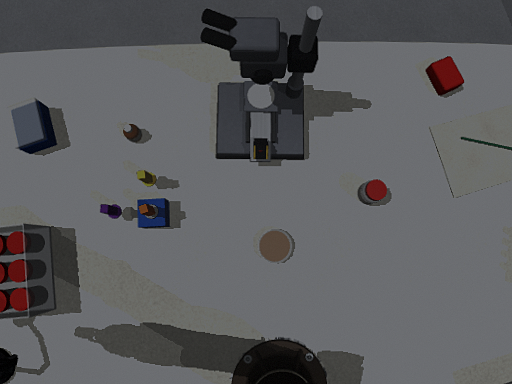

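View pics/wrist0.png

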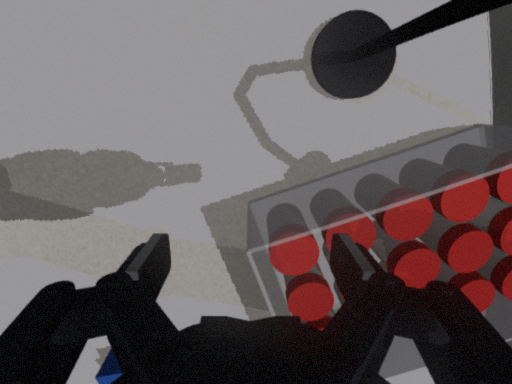

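```bash
cat > h.py <<'E'
from station import bot, optics
import cv2, numpy as np
def cam(n,st=None):
    p=optics.camera_params(n)
    K=np.array([[p["fx"],0,p["cx"]],[0,p["fy"],p["cy"]],[0,0,1]]);D=np.array(p["D"])
    if n=="wrist":
        st=st or bot.read_state(); T=np.eye(4);T[:3,:3]=np.array(st["tcp_rot"]);T[:3,3]=st["position"];W=T@np.array(p["mount"])
    else: W=np.array(p["world_from_camera"])
    return K,D,W
def ray(c,uv):
    K,D,W=c; q=cv2.undistortPoints(np.array([[uv]],float),K,D)[0,0]
    return W[:3,3],W[:3,:3]@np.array([q[0],q[1],1.])
def onz(c,uv,z):
    o,d=ray(c,uv); return o+d*(z-o[2])/d[2]
def tri(obs):
    A=np.zeros((3,3));b=np.zeros(3);R=[]
    for c,uv in obs:
        o,d=ray(c,uv);d=d/np.linalg.norm(d);M=np.eye(3)-np.outer(d,d);A+=M;b+=M@o;R.append((M,o))
    x=np.linalg.solve(A,b); return x,[round(float(np.linalg.norm(M@(x-o))),4) for M,o in R]
def proj(c,X):
    K,D,W=c; X=np.atleast_2d(X); Xc=(X-W[:3,3])@W[:3,:3]
    return cv2.projectPoints(Xc,np.zeros(3),np.zeros(3),K,D)[0][:,0]
def crop(im,x0,y0,x1,y1,s,name):
    cv2.imwrite("pics/"+name,cv2.resize(im[y0:y1,x0:x1],None,fx=s,fy=s,interpolation=cv2.INTER_CUBIC))
E
python3 - <<'E'
from h import *
s=cv2.imread("pics/side0.png");t=cv2.imread("pics/top0.png")
a=cv2.resize(s[120:200,150:250],None,fx=6,fy=6,interpolation=cv2.INTER_CUBIC)
cv2.imwrite("pics/s_tool.png",a)
crop(t,90,160,200,240,6,"t_tool.png")
crop(s,240,130,370,230,6,"s_mic.png")
crop(t,200,60,320,170,5,"t_mic.png")
E
```

```text
(no output)
```

View pics/s_tool.png

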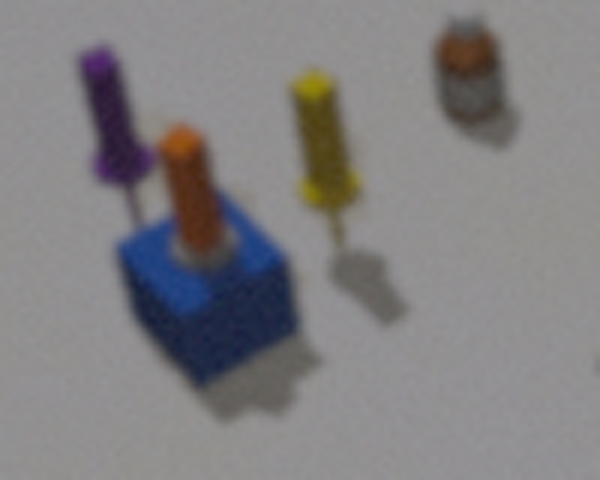

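View pics/t_tool.png

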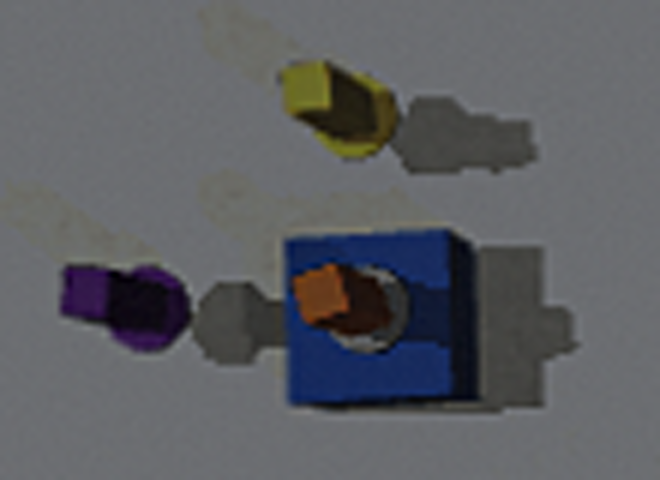

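View pics/s_mic.png

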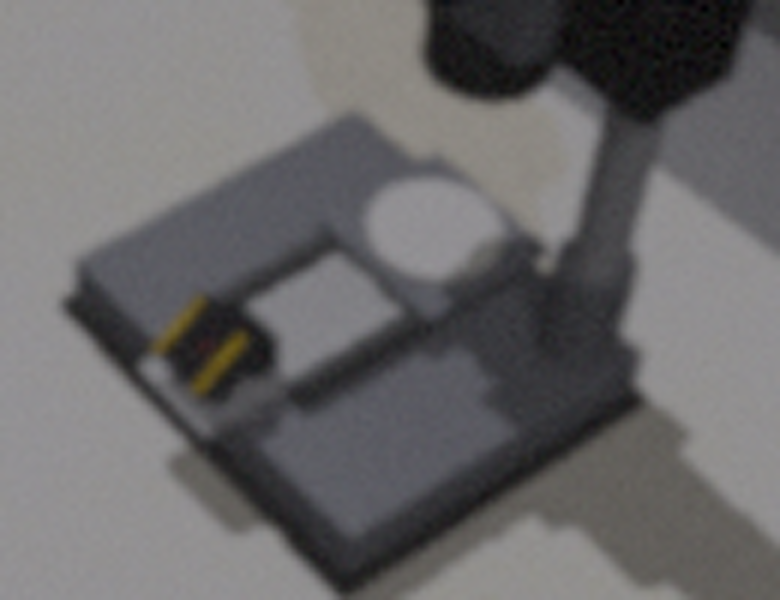

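View pics/t_mic.png

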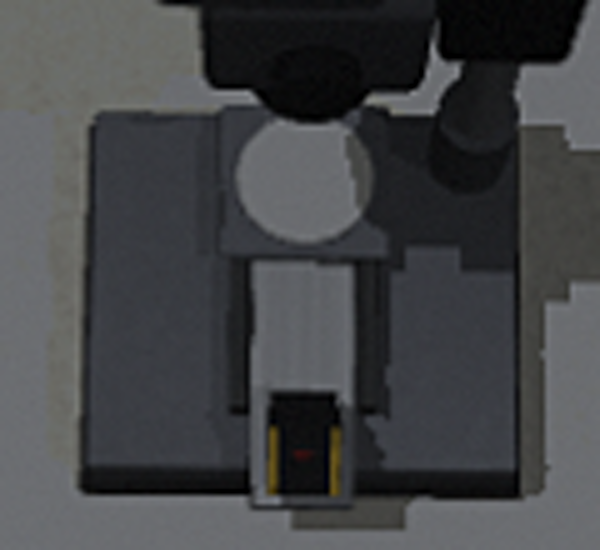

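The possible targets are the orange handle (side 182,150; top 149,211), the purple one (side 168,139; top 111,211) and the yellow one (side 204,142; top 146,177). I choose orange: the close crops show it standing in the blue block, with the steel collar visible. The well is the black block with two yellow bars, with the red button at side (274,187) and top (261,151).

```bash
python3 - <<'E'
from h import *
s=cv2.imread("pics/side0.png");t=cv2.imread("pics/top0.png")
T=cam("top");S=cam("side")
f=lambda pts,sc,o:[np.array(p)/sc+o for p in pts]
print("stand top");P=np.array([onz(T,p,.06) for p in f([(286,238),(447,230),(450,401),(288,403)],6,(90,160))]);print(P.round(4),P.mean(0).round(4))
Q=np.array([onz(S,p,.06) for p in f([(118,245),(222,192),(293,262),(187,315)],6,(150,120))]);print("side",Q.round(4),Q.mean(0).round(4))
P=np.array([onz(T,p,.141) for p in f([(293,273),(337,264),(350,312),(306,325)],6,(90,160))]);print("handle top",P.round(4),P.mean(0).round(4))
Q=onz(S,np.array((181,140))/6+(150,120),.141);print("side handle top",Q.round(4))
for n,tp,sp in (("purple",(85,290),(99,63)),("yellow",(307,86),(315,85))):
    print(n,tri([(T,np.array(tp)/6+(90,160)),(S,np.array(sp)/6+(150,120))]))
P=np.array([onz(T,p,.045) for p in f([(95,113),(520,115),(520,470),(83,467)],5,(200,60))]);print("mic base",P.round(4),P.mean(0).round(4))
Q=np.array([onz(S,p,.045) for p in f([(78,262),(350,115),(345,552)],6,(240,130))]);print("mic base side",Q.round(4))
print("button",tri([(T,np.array((304,454))/5+(200,60)),(S,np.array((206,345))/6+(240,130))]))
for n,im,c in(("top",t,T),("side",s,S)):
    h=cv2.cvtColor(im,cv2.COLOR_BGR2HSV)
    m=cv2.inRange(h,(15,90,50),(32,255,255)); 
    k,l,st,ce=cv2.connectedComponentsWithStats(m)
    print(n,[(st[i,4],ce[i].round(2)) for i in range(1,k) if st[i,4]>5])
E
```

```text
stand top
[[0.4888 0.3521 0.06  ]
 [0.4908 0.2826 0.06  ]
 [0.4182 0.2809 0.06  ]
 [0.4185 0.3502 0.06  ]] [0.4541 0.3164 0.06  ]
side [[0.4239 0.345  0.06  ]
 [0.4901 0.3455 0.06  ]
 [0.4921 0.2747 0.06  ]
 [0.4269 0.2764 0.06  ]] [0.4583 0.3104 0.06  ]
handle top [[0.4655 0.3266 0.141 ]
 [0.4687 0.3091 0.141 ]
 [0.4497 0.3037 0.141 ]
 [0.445  0.3211 0.141 ]] [0.4572 0.3152 0.141 ]
side handle top [0.4592 0.3116 0.141 ]
purple (array([0.46372449, 0.41756032, 0.11876   ]), [0.0013, 0.0013])
yellow (array([0.5456235 , 0.32711235, 0.12009312]), [0.0021, 0.0021])
mic base [[ 0.8056  0.1413  0.045 ]
 [ 0.7998 -0.0898  0.045 ]
 [ 0.6018 -0.0806  0.045 ]
 [ 0.6085  0.1493  0.045 ]] [0.7039 0.0301 0.045 ]
mic base side [[ 0.6115  0.1421  0.045 ]
 [ 0.8028  0.1359  0.045 ]
 [ 0.5963 -0.0858  0.045 ]]
button (array([0.60597368, 0.03334168, 0.0802404 ]), [0.0015, 0.0015])
top [(np.int32(25), array([254.44, 151.28])), (np.int32(26), array([266.5, 152. ])), (np.int32(65), array([140.77, 174.43])), (np.int32(63), array([150.54, 180.05]))]
side [(np.int32(5565), array([180.71,  25.92])), (np.int32(157), array([203.46, 143.85])), (np.int32(28), array([269.71, 183.89])), (np.int32(43), array([276.3 , 189.93]))]
```

```bash
python3 -m handwheel '[[[-0.04,0,0],[0,0,0]],[[0,-0.0212,0.0369],[0,0,0]],[[0,-0.0212,0.0369],[0,0,0]],[[0,-0.0212,0.0369],[0,0,0]],[[0,-0.0212,0.0369],[0,0,0]],[[0,-0.0212,0.0369],[0,0,0]],[[0,-0.0212,0.0369],[0,0,0]],[[0,-0.0212,0.0369],[0,0,0]],[[0,-0.0212,0.0369],[0,0,0]],[[0,-0.0212,0.0369],[0,0,0]],[[0,-0.0212,0.0369],[0,0,0]],[[0,0,0],[8,0,0]],[[0,0,0],[8,0,0]],[[0,0,0],[8,0,0]],[[0,0,0],[8,0,0]],[[0,0,0],[8,0,0]],[[0,0,0],[8,0,0]],[[0,0,0],[8,0,0]],[[0,0,0],[8,0,0]]]' -0.1 100
python3 - <<'E'
from h import *
s=bot.read_state()
cv2.imwrite("pics/w1.png",optics.camera("wrist"))
import json;json.dump({k:np.array(v).tolist() for k,v in s.items()},open("w1.json","w"))
print({k:np.round(v,4).tolist() for k,v in s.items()})
E
```

```text
t: 2.05
position: [0.456, 0.3138, 0.2504]
tcp_rot: [[-0.0, 0.978, 0.208], [-0.0, 0.208, -0.978], [-1.0, -0.001, 0.0]]
wrist_force: [0.5, 0.7, -0.3]
opening: 0.047
{'t': 2.05, 'joint_positions': [-57.5497, 16.7068, 22.8693, 98.285, -6.9982, 66.4459, -20.7558], 'qvel': [-11.3476, 0.7632, 15.1256, 0.9415, -4.6662, 0.119, -74.297], 'joint_efforts': [1.5993, -52.8693, 3.402, -31.8501, 0.1878, 0.0018, 2.7358], 'position': [0.456, 0.3138, 0.2504], 'tcp_rot': [[-0.0004, 0.9782, 0.2076], [-0.0004, 0.2076, -0.9782], [-1.0, -0.0005, 0.0003]], 'wrist_force': [0.4599, 0.6786, -0.257], 'torque': [-0.0206, -0.005, -0.0303], 'opening': 0.047}
```

View pics/w1.png

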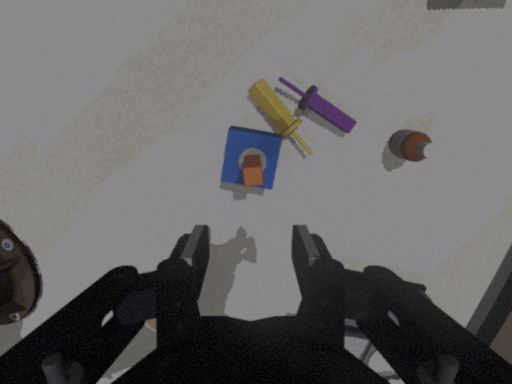

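The orange handle stands at (253,176) in the blue block at (252,158). The yellow and purple tools have toppled on their own and lie behind the block; the yellow pin's end is at about (310,152). I'll settle and measure again.

```bash
python3 -m handwheel '[[[0,0,0],[0,0,0]],[[0,0,0],[0,0,0]]]'
python3 - <<'E'
from h import *
s=bot.read_state()
im=optics.camera("wrist");cv2.imwrite("pics/w2.png",im);crop(im,200,60,340,220,5,"w2c.png")
c=cam("wrist",s)
hsv=cv2.cvtColor(im,cv2.COLOR_BGR2HSV)
for n,lo,hi,z in (("blue",(105,120,40),(125,255,255),.06),("orange",(3,120,60),(14,255,255),.141),("yellow",(18,120,60),(32,255,255),.012)):
    m=cv2.inRange(hsv,lo,hi);k,l,st,ce=cv2.connectedComponentsWithStats(m)
    for i in range(1,k):
        if st[i,4]>40:
            cn=cv2.findContours((l==i).astype(np.uint8),cv2.RETR_EXTERNAL,cv2.CHAIN_APPROX_NONE)[0][0]
            r=cv2.minAreaRect(cn);b=cv2.boxPoints(r)
            P=np.array([onz(c,p,z) for p in b]);print(n,st[i],b.round(1).tolist(),P.round(4).tolist(),P.mean(0).round(4))
np.set_printoptions(suppress=True)
print(proj(c,[[.4565,.3135,.06],[.4565,.3135,.141]]),s["position"],s["tcp_rot"])
E
```

```text
t: 2.3
position: [0.4561, 0.314, 0.2505]
tcp_rot: [[-0.0, 0.976, 0.217], [-0.0, 0.217, -0.976], [-1.0, -0.0, 0.0]]
wrist_force: [0.4, -0.3, -0.0]
opening: 0.0474
blue [ 222  129   60   60 1769] [[220.3000030517578, 180.0], [229.1999969482422, 128.0], [281.5, 137.0], [272.6000061035156, 189.0]] [[0.4223, 0.2813, 0.06], [0.4205, 0.3509, 0.06], [0.4879, 0.3543, 0.06], [0.4934, 0.2842, 0.06]] [0.456  0.3177 0.06  ]
orange [408 135  21  20 192] [[403.0, 143.60000610351562], [419.20001220703125, 129.6999969482422], [429.0, 141.1999969482422], [412.79998779296875, 155.10000610351562]] [[0.5985, 0.3827, 0.141], [0.6099, 0.3997, 0.141], [0.6244, 0.3913, 0.141], [0.613, 0.374, 0.141]] [0.6115 0.3869 0.141 ]
orange [243 156  19  30 410] [[243.0, 185.0], [243.0, 156.0], [261.0, 156.0], [261.0, 185.0]] [[0.4502, 0.3051, 0.141], [0.4439, 0.3348, 0.141], [0.4615, 0.3387, 0.141], [0.4684, 0.3091, 0.141]] [0.456  0.3219 0.141 ]
yellow [ 250   80   61   74 1078] [[245.5, 93.30000305175781], [261.8999938964844, 78.5999984741211], [320.3999938964844, 143.6999969482422], [304.0, 158.39999389648438]] [[0.4306, 0.3978, 0.012], [0.4484, 0.4218, 0.012], [0.5525, 0.3532, 0.012], [0.5349, 0.3268, 0.012]] [0.4916 0.3749 0.012 ]
[[250.55760503 162.33405998]
 [250.67094082 178.62359696]] [0.45609257 0.31395813 0.25048363] [[-0.00018102  0.97612725  0.21719933]
 [-0.00022853  0.21719929 -0.97612725]
 [-0.99999996 -0.00022633  0.00018376]]
```

View pics/w2c.png

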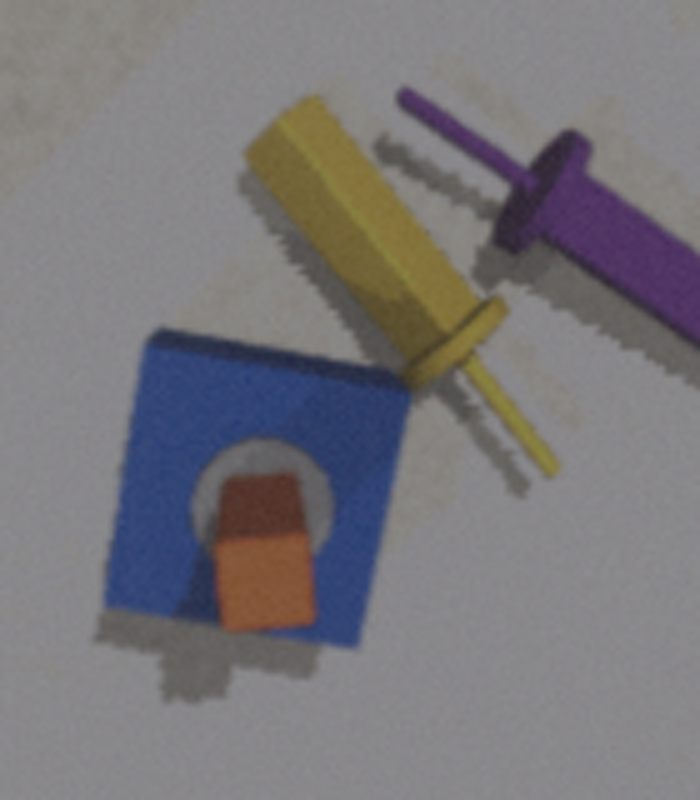

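```bash
python3 - <<'E'
from h import *
np.set_printoptions(suppress=True)
c=cam("wrist",bot.read_state())
f=lambda pts:np.array([onz(c,np.array(p[:2])/5+(200,60),p[2]) for p in pts])
P=f([(142,345,.06),(408,388,.06),(358,647,.06),(105,608,.06)]);print(P.round(4),P.mean(0))
P=f([(216,538,.141),(306,532,.141),(316,624,.141),(224,632,.141)]);print(P.round(4),P.mean(0))
e=[P[1]-P[0],P[2]-P[3],P[1]-P[2],P[0]-P[3]]
print([np.degrees(np.arctan2(v[1],v[0])).round(1) for v in e],[np.linalg.norm(v).round(4) for v in e])
E
```

```text
[[0.4198 0.3495 0.06  ]
 [0.4883 0.3536 0.06  ]
 [0.4923 0.2834 0.06  ]
 [0.4236 0.2794 0.06  ]] [0.45602932 0.31644933 0.06      ]
[[0.4466 0.3232 0.141 ]
 [0.4642 0.3283 0.141 ]
 [0.4706 0.3098 0.141 ]
 [0.4524 0.304  0.141 ]] [0.45848386 0.31634321 0.141     ]
[np.float64(16.4), np.float64(17.7), np.float64(109.2), np.float64(106.8)] [np.float64(0.0183), np.float64(0.0191), np.float64(0.0196), np.float64(0.02)]
```

```bash
python3 -m handwheel '[[[0,0,0],[-5,0,0]],[[0,0.0023,-0.001],[0,0,0]],[[0.035,0,0],[0,0,0]],[[0.035,0,0],[0,0,0]],[[0.035,0,0],[0,0,0]],[[0.035,0,0],[0,0,0]],[[0.026,0,0],[0,0,0]],[[0,0,0],[0,0,0]],[[0,0,0],[0,0,0]],[[0,0,0],[0,0,0]]]'
python3 -m handwheel '[[[0,0,0],[0,0,0]],[[0,0,0],[0,0,0]],[[0,0,0],[0,0,0]],[[0,0,0],[0,0,0]],[[0,0,0],[0,0,0]],[[0,0,0],[0,0,0]],[[0,0,0],[0,0,0]],[[0,0,0],[0,0,0]]]' 1 100
```

```text
t: 3.35
position: [0.4592, 0.3163, 0.0862]
tcp_rot: [[0.002, 0.955, 0.297], [0.002, 0.297, -0.955], [-1.0, 0.002, -0.001]]
wrist_force: [0.1, -0.6, 0.6]
opening: 0.0469
t: 4.15
position: [0.4588, 0.3162, 0.086]
tcp_rot: [[0.002, 0.955, 0.298], [0.002, 0.298, -0.955], [-1.0, 0.002, -0.001]]
wrist_force: [-1.5, -0.1, 7.0]
opening: 0.0187
```

```bash
python3 -m handwheel '[[[-0.02,0,0],[0,0,0]],[[-0.04,0,0],[0,0,0]],[[-0.04,0,0],[0,0,0]],[[-0.04,0,0],[0,0,0]],[[-0.02,0,0],[0,0,0]],[[0,0,0],[6.6,0,0]],[[0,0,0],[6.6,0,0]],[[0,0,0],[6.6,0,0]],[[0,0,0],[0,0,0]],[[0,0,0],[0,0,0]]]'
python3 - <<'E'
from h import *
np.set_printoptions(suppress=True)
s=bot.read_state()
im=optics.camera("wrist");cv2.imwrite("pics/w3.png",im)
c=cam("wrist",s);R=np.array(s["tcp_rot"]);p=np.array(s["position"])
print(p,R.round(4).tolist())
print("exp tip",proj(c,[p+R@[.071,0,0],p+R@[.026,0,0]]))
T=cam("top");S=cam("side")
tm=np.array((260.47,151.64));sm=np.array((273.0,186.9))
print(tri([(T,tm),(S,sm)]),tri([(T,(254.44,151.28)),(S,(269.71,183.89))]),tri([(T,(266.5,152.)),(S,(276.3,189.93))]))
E
```

```text
t: 5.15
position: [0.458, 0.3157, 0.2449]
tcp_rot: [[0.0, 0.999, -0.04], [0.0, -0.04, -0.999], [-1.0, 0.0, -0.0]]
wrist_force: [-0.1, 0.9, -0.0]
opening: 0.019
[0.45802018 0.31567406 0.24490027] [[0.0002, 0.9992, -0.0399], [0.0003, -0.0399, -0.9992], [-1.0, 0.0002, -0.0003]]
exp tip [[250.40697691 189.32132691]
 [250.48713658 207.68672449]]
(array([0.60230389, 0.03461176, 0.08469819]), [0.0009, 0.0009]) (array([0.60322656, 0.0501051 , 0.08387868]), [0.0004, 0.0004]) (array([0.60129742, 0.0191666 , 0.08569888]), [0.0015, 0.0015])
```

View pics/w3.png

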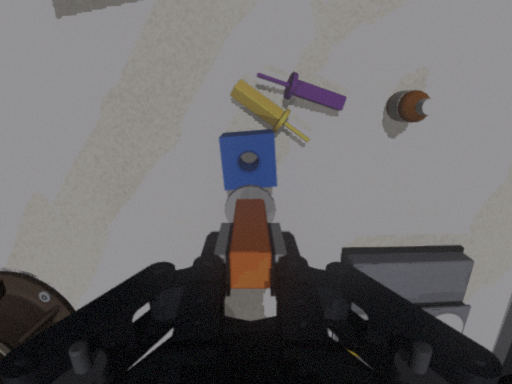

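The pin hangs hidden under the collar; the collar is centred at (250,206) where it is expected, and the block's hole at (249,160) is empty. Next I move to a tilted look pose beside the well.

```bash
python3 -m handwheel '[[[0,0.0112,0.0419],[0,0,0]],[[0,0.0112,0.0419],[0,0,0]],[[0,0.0112,0.0419],[0,0,0]],[[0,0.0112,0.0419],[0,0,0]],[[0,0.0112,0.0419],[0,0,0]],[[0,0.0112,0.0419],[0,0,0]],[[0,0.0112,0.0419],[0,0,0]],[[0,0.0112,0.0419],[0,0,0]],[[0,0,0],[0,0,7.6]],[[0,0,0],[0,0,7.6]],[[0,0,0],[0,0,7.6]],[[0,0,0],[0,0,7.6]],[[0,0,0],[0,0,7.6]],[[0.0192,-0.015,0],[0,0,0]],[[0.0192,-0.015,0],[0,0,0]],[[0.0192,-0.015,0],[0,0,0]],[[0,0,0],[0,0,0]],[[0,0,0],[0,0,0]]]'
python3 - <<'E'
from h import *
np.set_printoptions(suppress=True)
s=bot.read_state()
im=optics.camera("wrist");cv2.imwrite("pics/w4.png",im)
c=cam("wrist",s);R=np.array(s["tcp_rot"]);p=np.array(s["position"])
print(p,R.round(4).tolist(),np.round(s["joint_positions"],1))
print("mouth, btn",proj(c,[[.6023,.0346,.0848],[.6109,.0342,.0738]]),"tip",proj(c,[p+R@[.071,0,0]]))
cv2.imwrite("pics/s4.png",optics.camera("side"))
E
```

```text
t: 7.0
position: [0.533, -0.0342, 0.1876]
tcp_rot: [[0.575, 0.816, -0.059], [-0.053, -0.035, -0.998], [-0.817, 0.577, 0.023]]
wrist_force: [0.2, -0.2, -0.3]
opening: 0.0188
[ 0.53301072 -0.03421501  0.18759895] [[0.5748, 0.8161, -0.0594], [-0.0529, -0.0353, -0.998], [-0.8166, 0.5768, 0.0229]] [-23.7   2.2  17.1 137.7  48.3   8.4 -55.7]
mouth, btn [[245.10280068 101.91241947]
 [245.99538338 101.61759939]] tip [[250.36017617 189.1926008 ]]
```

View pics/w4.png

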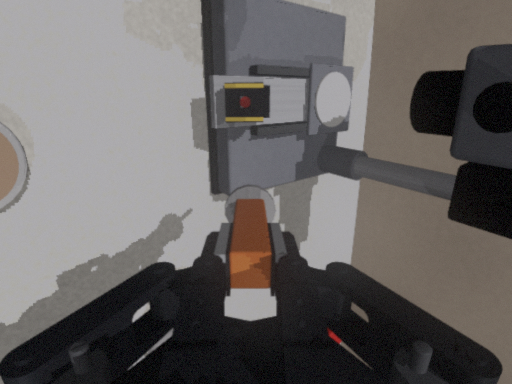

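View pics/s4.png

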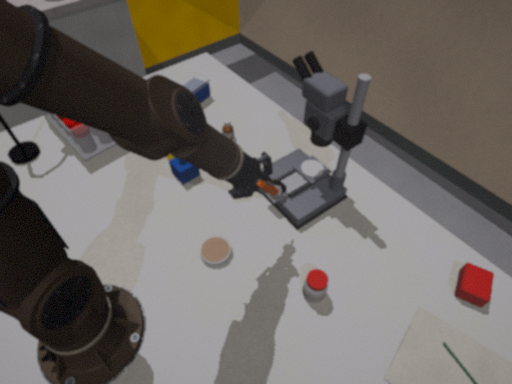

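The picture shows the well at (245,102), with the red button visible inside it. However, joint 6 is close to its lower limit (8.4° against 6.7°), so the pose was not fully reached. I'll work out the arm's geometry from the recorded states to see which tilts can be reached.

```bash
cat > kin.py <<'E'
import numpy as np, itertools, json
from scipy.spatial.transform import Rotation as Ro
from scipy.optimize import least_squares
E
python3 - <<'E'
from h import *
import json, itertools
from scipy.spatial.transform import Rotation as Ro
s=bot.read_state(); cur={k:np.array(v).tolist() for k,v in s.items()}
w1=json.load(open("w1.json"))
st={"joint_positions":[-82.198,24.9343,1.4326,90.191,-.6644,64.9732,-4.3047],"position":[.1478,.6067,.2098],"tcp_rot":[[-.0002,.2366,.9716],[-.0016,.9716,-.2366],[-1,-.0016,.0002]]}
data=[st,w1,cur];json.dump(data,open("data.json","w"))
print(np.round(cur["joint_positions"],2),np.round(cur["position"],4))
ax=['z','y','z','y','z','y','z']
best=[]
for sg in itertools.product([1,-1],repeat=7):
    A=[Ro.from_euler('ZYZYZYZ'[:3],[0,0,0]) for _ in data]
    Rs=[]
    for d in data:
        R=Ro.identity()
        for a,j,g in zip(ax,d["joint_positions"],sg): R=R*Ro.from_euler(a,g*j,degrees=True)
        Rs.append(R)
    M=[Ro.from_matrix(np.array(d["tcp_rot"])) for d in data]
    # M = B(z yaw) * R * T : solve via yaw scan
    for yaw in np.arange(-180,180,2.):
        B=Ro.from_euler('z',yaw,degrees=True)
        T=[(B*r).inv()*m for r,m in zip(Rs,M)]
        e=max((T[0].inv()*t).magnitude() for t in T[1:])
        best.append((np.degrees(e),sg,yaw,T[0].as_matrix().round(3).tolist()))
        if yaw!=0 and False: break
best.sort(key=lambda b:b[0])
seen=set()
for b in best[:400]:
    if b[1] in seen: continue
    seen.add(b[1]);print(b[0].round(2),b[1],b[2],b[3])
    if len(seen)>5: break
E
```

```text
[-23.87   2.1   17.25 137.67  48.32   8.38 -55.86] [ 0.5336 -0.0332  0.1883]
0.0 (-1, 1, -1, 1, -1, 1, -1) 0.0 [[0.0, -1.0, -0.0], [-0.0, 0.0, -1.0], [1.0, 0.0, -0.0]]
0.0 (-1, -1, -1, -1, -1, -1, -1) -180.0 [[-0.0, 1.0, 0.0], [0.0, -0.0, 1.0], [1.0, 0.0, -0.0]]
31.67 (-1, 1, -1, -1, -1, -1, -1) 30.0 [[-0.759, -0.582, 0.294], [0.079, -0.529, -0.845], [0.647, -0.618, 0.447]]
31.67 (-1, -1, -1, 1, -1, 1, -1) -150.0 [[0.759, 0.582, -0.294], [-0.079, 0.529, 0.845], [0.647, -0.618, 0.447]]
37.89 (-1, -1, -1, 1, 1, 1, 1) 132.0 [[0.76, 0.519, 0.391], [0.058, -0.654, 0.754], [0.647, -0.551, -0.527]]
37.89 (-1, 1, -1, -1, 1, -1, 1) -48.0 [[-0.76, -0.519, -0.391], [-0.058, 0.654, -0.754], [0.647, -0.551, -0.527]]
```

```bash
cat > rec.py <<'E'
from h import *
import json
s=bot.read_state(); d=json.load(open("data.json")); d.append({k:np.array(v).tolist() for k,v in s.items()}); json.dump(d,open("data.json","w"))
print(round(s["t"],2),np.round(s["joint_positions"],1),np.round(s["position"],4),"tilt",np.degrees(np.arccos(-np.array(s["tcp_rot"])[2,0])).round(1))
E
python3 -m handwheel '[[[0,0,0],[0,0,-5]],[[0,0,0],[0,0,-5]],[[0,0,0],[0,0,0]],[[0,0,0],[0,0,0]]]' >/dev/null; python3 rec.py
python3 -m handwheel '[[[-0.02,0.02,-0.03],[0,0,0]],[[-0.02,0.02,-0.03],[0,0,0]],[[0,0,0],[0,0,0]],[[0,0,0],[0,0,0]]]' >/dev/null; python3 rec.py
python3 - <<'E'
import numpy as np, json
from scipy.spatial.transform import Rotation as Ro
data=json.load(open("data.json"))
def chain(q):
    R=Ro.identity();out=[R.as_matrix()]
    for a,j,g in zip('zyzyzyz',q,(-1,1,-1,1,-1,1,-1)):
        R=R*Ro.from_euler(a,g*j,degrees=True);out.append(R.as_matrix())
    return out
# params: base z; after j2(frame2)... use frames: 0:z ;1: x,y ;3: x,y,z ;5: x,y,z ;7: x,y,z(tool)
idx=[(0,2),(1,0),(1,1),(3,0),(3,1),(3,2),(4,0),(5,1),(5,2),(7,2)]
A=[];b=[]
for d in data:
    C=chain(d["joint_positions"])
    A.append(np.array([C[f][:,k] for f,k in idx]).T); b+=list(d["position"])
A=np.vstack(A);b=np.array(b)
for lam in (1e-3,3e-3,1e-2):
    w=np.array([.01 if k==2 else 1 for f,k in idx])
    x=np.linalg.solve(A.T@A+lam**2*np.diag(w*100),A.T@b)
    print(lam,dict(zip([str(i) for i in idx],x.round(4))),"rms",np.sqrt(np.mean((A@x-b)**2)).round(5))
E
```

```text
7.5 [-19.1   3.4  13.3 132.5  24.2  15.8 -31.3] [ 0.536  -0.0422  0.1891] tilt 30.5
7.9 [-25.7   1.1  10.  125.6  26.   27.5 -39.6] [0.5544 0.0192 0.2409] tilt 30.4
0.001 {'(0, 2)': np.float64(0.2719), '(1, 0)': np.float64(0.0001), '(1, 1)': np.float64(-0.0363), '(3, 0)': np.float64(0.0001), '(3, 1)': np.float64(-0.0167), '(3, 2)': np.float64(0.5574), '(4, 0)': np.float64(-0.0001), '(5, 1)': np.float64(-0.0003), '(5, 2)': np.float64(0.4275), '(7, 2)': np.float64(0.3863)} rms 1e-05
0.003 {'(0, 2)': np.float64(0.2716), '(1, 0)': np.float64(0.0001), '(1, 1)': np.float64(-0.036), '(3, 0)': np.float64(0.0003), '(3, 1)': np.float64(-0.017), '(3, 2)': np.float64(0.5572), '(4, 0)': np.float64(-0.0003), '(5, 1)': np.float64(-0.0003), '(5, 2)': np.float64(0.4273), '(7, 2)': np.float64(0.386)} rms 3e-05
0.01 {'(0, 2)': np.float64(0.2688), '(1, 0)': np.float64(0.0001), '(1, 1)': np.float64(-0.0336), '(3, 0)': np.float64(0.0016), '(3, 1)': np.float64(-0.019), '(3, 2)': np.float64(0.5557), '(4, 0)': np.float64(-0.002), '(5, 1)': np.float64(-0.0009), '(5, 2)': np.float64(0.4262), '(7, 2)': np.float64(0.3835)} rms 0.00022
```

```bash
cat > kin.py <<'E'
import numpy as np, json
from scipy.spatial.transform import Rotation as Ro
from scipy.optimize import least_squares
OFF={0:[0,0,.2719],1:[0,-.0363,0],3:[0,-.0167,.5574],5:[0,-.0003,.4275],7:[0,0,.3863]}
TT=np.array([[0,-1,0],[0,0,-1],[1,0,0]],float)
LO=np.array([-149.89,-25.12,-72.63,4.76,-75.54,6.69,-157.13]);HI=np.array([149.89,119.58,75.52,147.25,255.54,114.76,157.13])
def fk(q):
    R=Ro.identity();p=np.array(OFF[0],float)
    for i,(a,j,g) in enumerate(zip('zyzyzyz',q,(-1,1,-1,1,-1,1,-1)),1):
        R=R*Ro.from_euler(a,g*j,degrees=True)
        if i in OFF: p=p+R.apply(OFF[i])
    return p,R.as_matrix()@TT
YAW=-2.3
MOUTH=np.array([.6023,.0346,.0848])
def Rz(a): return Ro.from_euler('z',a,degrees=True).as_matrix()
D=Rz(YAW)@np.array([.616,0,-.788])
def rot(th,side=0):  # tool rot, tilt th in mic xz plane, then lean sideways
    t=np.radians(th);x=np.array([np.sin(t),0,-np.cos(t)]);y=np.array([np.cos(t),0,np.sin(t)]);z=np.cross(x,y)
    return Rz(YAW)@np.c_[x,y,z]
def ik(p,R,q0,free_roll=True,mar=2.):
    def f(q):
        P,M=fk(q);
        e=[*(100*(P-p)),*(20*(M[:,0]-R[:,0]))]
        if not free_roll: e+=list(20*(M[:,1]-R[:,1]))
        return np.r_[e,1e-3*(q-q0)/10]
    r=least_squares(f,np.clip(q0,LO+mar+.01,HI-mar-.01),bounds=(LO+mar,HI-mar))
    P,M=fk(r.x);return r.x,np.linalg.norm(P-p),np.degrees(np.arccos(np.clip(M[:,0]@R[:,0],-1,1)))
E
python3 - <<'E'
from kin import *
q=np.array(json.load(open("data.json"))[-1]["joint_positions"])
rng=np.random.default_rng(0)
for th in (38,34,30,26,22):
  for push in (0,.045):
    R=rot(th);tip=MOUTH+.019*D+Rz(YAW)@[push,0,0]
    p=tip-.071*R[:,0]
    for fr in (False,True):
        sols=[ik(p,R,q,fr)]
        for k in range(12):
            sols.append(ik(p,R,rng.uniform(LO,HI)*.6+.4*q,fr))
        ok=[s for s in sols if s[1]<2e-3 and s[2]<1]
        print(th,push,fr,"near:",sols[0][0].round(0),round(sols[0][1],4),round(sols[0][2],1),"nok",len(ok),"maxmargin j6:",max([s[0][5] for s in ok],default=None))
E
```

```text
38 0 False near: [  10.   17.  -32.  137.  112.   23. -127.] 0.0 0.0 nok 10 maxmargin j6: 42.77644248899705
38 0 True near: [ -2.  15. -17. 138. 119.  19. -40.] 0.0 0.0 nok 12 maxmargin j6: 33.84230080542651
38 0.045 False near: [   9.   20.  -29.  131.  109.   21. -120.] 0.0 0.0 nok 13 maxmargin j6: 41.90308908030641
38 0.045 True near: [ -1.  19. -17. 132. 114.  17. -40.] 0.0 0.0 nok 13 maxmargin j6: 36.63877040908781
34 0 False near: [  -7.   14.  -10.  134.   94.   13. -109.] 0.0 0.0 nok 13 maxmargin j6: 32.62674504355568
34 0 True near: [-13.  14.  -3. 134.  96.  11. -40.] 0.0 0.0 nok 13 maxmargin j6: 25.299047556642602
34 0.045 False near: [-14.  17.   0. 129.  85.   9. -99.] 0.0 0.0 nok 13 maxmargin j6: 32.61094287908114
34 0.045 True near: [-14.  17.   0. 129.  85.   9. -40.] 0.0 0.0 nok 12 maxmargin j6: 28.263556362171695
30 0 False near: [-22.  14.   9. 131.  42.   9. -56.] 0.0 0.0 nok 12 maxmargin j6: 26.88497827338167
30 0 True near: [-22.  14.   9. 131.  42.   9. -40.] 0.0 0.0 nok 13 maxmargin j6: 31.114835354885045
30 0.045 False near: [-21.  17.  10. 125.  26.   9. -39
[... 277 characters left out ...]
  15.   7. 126.  19.  15. -40.] 0.0 0.0 nok 13 maxmargin j6: 33.243640258727126
26 0.045 False near: [-13.  18.   2. 120.  19.  17. -31.] 0.0 0.0 nok 10 maxmargin j6: 33.04444426287524
26 0.045 True near: [-16.  18.   5. 121.  15.  16. -40.] 0.0 0.0 nok 13 maxmargin j6: 37.22231261985014
22 0 False near: [-13.  16.   1. 122.  14.  22. -26.] 0.0 0.0 nok 10 maxmargin j6: 33.828089040121014
22 0 True near: [-16.  16.   5. 122.  10.  21. -40.] 0.0 0.0 nok 13 maxmargin j6: 36.71595105519535
22 0.045 False near: [-10.  19.  -1. 116.  13.  24. -24.] 0.0 0.0 nok 12 maxmargin j6: 38.078128272356814
22 0.045 True near: [-14.  19.   4. 116.   9.  23. -40.] 0.0 0.0 nok 13 maxmargin j6: 49.79928909666897
```

```bash
python3 - <<'E'
from h import *
np.set_printoptions(suppress=True)
p=optics.camera_params("wrist");K=np.array([[p["fx"],0,p["cx"]],[0,p["fy"],p["cy"]],[0,0,1]]);Dd=np.array(p["D"]);m=np.array(p["mount"])
c=(K,Dd,m)
a=np.radians(np.arange(0,360,1))
im=cv2.imread("pics/w4.png")
big=cv2.resize(im[170:300,200:300],None,fx=6,fy=6,interpolation=cv2.INTER_CUBIC)
for dz,col in ((0,(0,255,0)),):
    for x in (.020,.026):
        q=proj(c,np.c_[np.full(360,x),.0185*np.cos(a),dz+.0185*np.sin(a)])
        print(x,dz,"cols",q[:,0].min().round(1),q[:,0].max().round(1),"rows",q[:,1].min().round(1),q[:,1].max().round(1))
        for u in q: cv2.circle(big,tuple(int(v) for v in ((u-(200,170))*6+3)),1,col,-1)
q=proj(c,np.array([[-.0555,.01,-.01],[-.0555,-.01,-.01],[-.0555,.01,.01],[-.0555,-.01,.01],[.02,.01,-.01],[.02,-.01,-.01]]));print(q)
for u in q: cv2.circle(big,tuple(int(v) for v in ((u-(200,170))*6+3)),4,(255,255,0),-1)
cv2.imwrite("pics/w4c.png",big)
E
```

```text
0.02 0 cols 224.6 276.3 rows 185.8 234.0
0.026 0 cols 225.3 275.6 rows 183.4 230.4
[[273.23627323 253.2071408 ]
 [228.21018407 253.21332269]
 [272.06951977 290.74417519]
 [229.31595138 290.75065889]
 [264.64732716 197.3824041 ]
 [236.28653129 197.3854109 ]]
```

View pics/w4c.png

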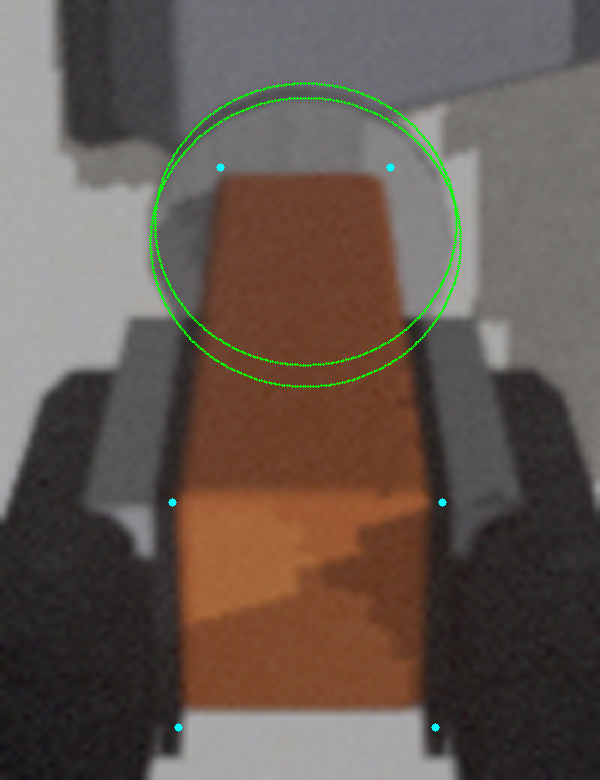

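```bash
cat > plan.py <<'E'
import sys
from kin import *
from station import bot
np.set_printoptions(suppress=True)
E_=Rz(YAW)@np.array([.788,0,.616])
def plan(th,depth,lat=.00135,push=0.,dy=0.):
    s=bot.read_state();R0=np.array(s["tcp_rot"]);p0=np.array(s["position"])
    R=rot(th);p=MOUTH+lat*E_+Rz(YAW)@[push,dy,0]+(depth-.071)*R[:,0]
    rv=Ro.from_matrix(R0.T@R).as_rotvec(degrees=True)
    print("t",round(s["t"],2),"turn(tool)",rv.round(2),"| shift before turn",(R0.T@(p-p0)).round(4),"| shift after turn",(R.T@(p-p0)).round(4),"target",p.round(4),"now",p0.round(4))
    print("ik",ik(p,R,np.array(s["joint_positions"]),False)[0].round(1),"now",np.round(s["joint_positions"],1),"F",np.round(s["wrist_force"],1))
if __name__=="__main__": plan(*map(float,sys.argv[1:]))
E
python3 plan.py 30 -0.015
```

```text
t 7.9 turn(tool) [-0.38  2.99 -0.32] | shift before turn [ 0.0714 -0.0363 -0.0209] | shift after turn [ 0.0726 -0.0358 -0.0173] target [0.5604 0.0363 0.1601] now [0.5544 0.0192 0.2409]
ik [-26.6   9.1  13.1 131.4  29.7  12.5 -44.1] now [-25.7   1.1  10.  125.6  26.   27.5 -39.6] F [-0.1 -0.1 -1.1]
```

```bash
python3 -m handwheel '[[[0,0,0],[-0.4,3,-0.3]],[[0,-0.018,-0.0087],[0,0,0]],[[0,-0.018,-0.0087],[0,0,0]],[[0.025,0,0],[0,0,0]],[[0.025,0,0],[0,0,0]],[[0.0226,0,0],[0,0,0]],[[0,0,0],[0,0,0]],[[0,0,0],[0,0,0]],[[0,0,0],[0,0,0]]]'; python3 plan.py 30 -0.015
python3 - <<'E'
from h import *
crop(optics.camera("side"),235,140,315,230,7,"s5.png")
crop(optics.camera("top"),230,110,300,190,7,"t5.png")
E
```

```text
t: 8.8
position: [0.5595, 0.0354, 0.1601]
tcp_rot: [[0.498, 0.866, -0.042], [-0.021, -0.037, -0.999], [-0.867, 0.499, -0.001]]
wrist_force: [0.1, -0.1, -1.5]
opening: 0.0188
t 8.8 turn(tool) [-0.11  0.03  0.1 ] | shift before turn [ 0.0004  0.0008 -0.001 ] | shift after turn [ 0.0004  0.0008 -0.001 ] target [0.5604 0.0363 0.1601] now [0.5595 0.0354 0.1601]
ik [-25.6   9.1  11.9 131.3  30.6  12.6 -45. ] now [-25.4   9.   11.7 131.4  30.3  12.7 -44.8] F [ 0.1 -0.1 -1.5]
```

View pics/s5.png

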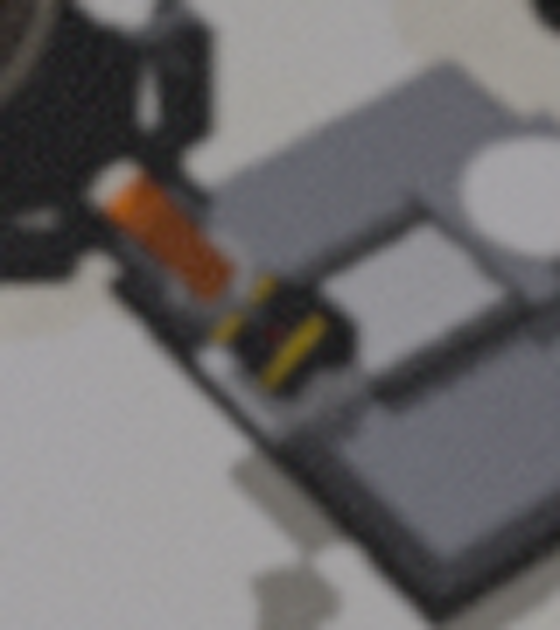

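View pics/t5.png

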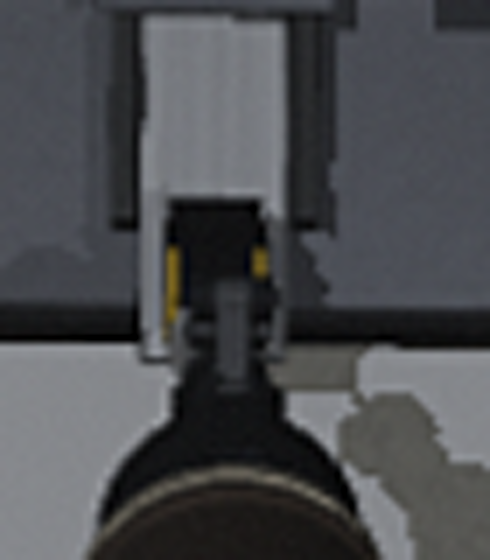

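```bash
python3 - <<'E'
from h import *
np.set_printoptions(suppress=True)
s=bot.read_state();R=np.array(s["tcp_rot"]);p=np.array(s["position"])
T=cam("top");S=cam("side")
f=lambda x,y,z=0:p+R@[x,y,z]
pts=[f(0,.02),f(-.03,.02),f(.071,0),f(.026,0),f(.02,0),f(-.0555,0)]
print("top",((proj(T,pts)-(230,110))*7+3).round(0).tolist())
print("side",((proj(S,pts)-(235,140))*7+3).round(0).tolist())
M=np.array([.6023,.0346,.0848]);print(((proj(T,M)-(230,110))*7+3).round(0),((proj(S,M)-(235,140))*7+3).round(0))
im=optics.camera("wrist");cv2.imwrite("pics/w6.png",im)
c=cam("wrist",s);print("w tip",proj(c,[f(.071,0),M,f(.026,0)]))
E
```

```text
top [[225.0, 307.0], [226.0, 335.0], [220.0, 302.0], [222.0, 341.0], [222.0, 346.0], [226.0, 420.0]]
side [[225.0, 220.0], [195.0, 190.0], [256.0, 318.0], [215.0, 279.0], [209.0, 274.0], [131.0, 202.0]]
[[217. 292.]] [[267. 332.]]
w tip [[250.37588695 189.20997105]
 [249.17929275 183.6434339 ]
 [250.44948046 207.5498972 ]]
```

View pics/w6.png

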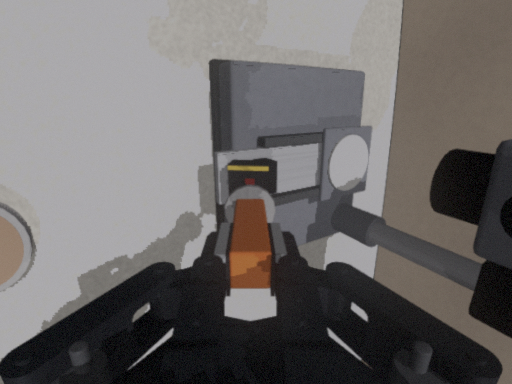

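The wrist picture shows the red button at (249,183), just above the collar's edge, where the mouth is predicted to be. I go in along the pin's axis in small steps and watch the force.

```bash
python3 -m handwheel '[[[0.0004,0.0008,-0.0017],[-0.1,0,0.1]],[[0.005,0,0],[0,0,0]],[[0.005,0,0],[0,0,0]],[[0.005,0,0],[0,0,0]],[[0,0,0],[0,0,0]],[[0,0,0],[0,0,0]]]'; python3 plan.py 30 0.0 
python3 -m handwheel '[[[0.003,0,0],[0,0,0]],[[0.003,0,0],[0,0,0]],[[0.003,0,0],[0,0,0]],[[0,0,0],[0,0,0]],[[0,0,0],[0,0,0]]]'; python3 plan.py 30 0.009
```

```text
t: 9.55
position: [0.5683, 0.0371, 0.1463]
tcp_rot: [[0.499, 0.866, -0.04], [-0.021, -0.034, -0.999], [-0.866, 0.499, 0.001]]
wrist_force: [-0.2, 0.1, -1.5]
opening: 0.019
t 9.55 turn(tool) [0.02 0.04 0.05] | shift before turn [-0.0009  0.0001  0.0011] | shift after turn [-0.0009  0.0001  0.0011] target [0.5679 0.036  0.1471] now [0.5683 0.0371 0.1463]
ik [-26.   11.2  13.1 131.4  32.3  10.3 -46.6] now [-26.4  11.3  13.3 131.4  32.5  10.3 -46.9] F [-0.2  0.1 -1.5]
t: 10.05
position: [0.5729, 0.037, 0.1388]
tcp_rot: [[0.499, 0.866, -0.04], [-0.02, -0.034, -0.999], [-0.866, 0.5, 0.0]]
wrist_force: [-1.0, 0.7, -1.5]
opening: 0.0186
t 10.05 turn(tool) [0.02 0.02 0.02] | shift before turn [-0.0007 -0.0001  0.0012] | shift after turn [-0.0007 -0.0001  0.0012] target [0.5724 0.0358 0.1393] now [0.5729 0.037  0.1388]
ik [-26.3  12.4  13.8 131.4  33.5   9.  -47.8] now [-26.7  12.6  14.  131.4  33.7   9.  -48.1] F [-1.   0.7 -1.5]
```

```bash
python3 -m handwheel '[[[0,0.0025,0],[0,0,-2]],[[0.002,0,0.0005],[0,0,0]],[[0.002,0,0],[0,0,0]],[[0,0,0],[0,0,0]],[[0,0,0],[0,0,0]]]'; python3 plan.py 28 0.013 0.0017
python3 -m handwheel '[[[0.002,0,0],[0,0,0]],[[0.002,0,0],[0,0,0]],[[0,0,0],[0,0,0]]]'; python3 plan.py 28 0.018 0.0017
```

```text
t: 10.55
position: [0.5768, 0.0361, 0.1366]
tcp_rot: [[0.469, 0.882, -0.04], [-0.02, -0.035, -0.999], [-0.883, 0.47, 0.001]]
wrist_force: [-0.0, -0.3, 0.6]
opening: 0.0188
t 10.55 turn(tool) [ 0.02  0.04 -0.01] | shift before turn [-0.0006 -0.0001  0.0005] | shift after turn [-0.0006 -0.0001  0.0005] target [0.5764 0.0356 0.1371] now [0.5768 0.0361 0.1366]
ik [-19.3  13.3   6.4 128.8  28.4  12.4 -42.2] now [-19.6  13.4   6.6 128.8  28.6  12.3 -42.5] F [-0.  -0.3  0.6]
t: 10.85
position: [0.579, 0.0363, 0.1331]
tcp_rot: [[0.469, 0.882, -0.04], [-0.019, -0.035, -0.999], [-0.883, 0.47, 0.0]]
wrist_force: [-0.7, -0.0, 3.1]
opening: 0.0187
t 10.85 turn(tool) [ 0.02  0.01 -0.  ] | shift before turn [ 0.0003 -0.0004  0.0008] | shift after turn [ 0.0003 -0.0004  0.0008] target [0.5788 0.0355 0.1326] now [0.579  0.0363 0.1331]
ik [-19.6  13.9   6.8 128.8  28.9  11.7 -42.7] now [-19.8  13.9   6.9 128.8  29.   11.8 -42.8] F [-0.7 -0.   3.1]
```

```bash
python3 -m handwheel '[[[0.0015,0,0],[0,0,0]],[[0,0,0],[0,0,0]],[[0,0,0],[0,0,0]]]'; python3 -m handwheel '[[[0.001,0,0],[0,0,0]],[[0,0,0],[0,0,0]],[[0,0,0],[0,0,0]]]';  python3 plan.py 28 0.02 0.0017
```

```text
t: 11.15
position: [0.5802, 0.0363, 0.1324]
tcp_rot: [[0.47, 0.882, -0.04], [-0.019, -0.035, -0.999], [-0.882, 0.471, -0.0]]
wrist_force: [-2.2, -1.6, 6.5]
opening: 0.0189
t: 11.45
position: [0.5812, 0.0363, 0.1321]
tcp_rot: [[0.471, 0.881, -0.04], [-0.018, -0.036, -0.999], [-0.882, 0.472, -0.001]]
wrist_force: [-2.1, -1.8, 10.6]
opening: 0.0191
t 11.45 turn(tool) [-0.02 -0.03 -0.14] | shift before turn [ 0.0004 -0.0019  0.0009] | shift after turn [ 0.0004 -0.0019  0.0009] target [0.5797 0.0355 0.1309] now [0.5812 0.0363 0.1321]
ik [-19.7  14.2   7.  128.8  29.1  11.4 -42.9] now [-19.8  14.2   7.1 128.7  29.2  11.4 -43.1] F [-2.1 -1.8 10.6]
```

```bash
python3 -m handwheel '[[[0.00094,0.00177,0],[0,0,0]],[[0.00094,0.00177,0],[0,0,0]],[[0.00094,0.00177,0],[0,0,0]],[[0.00094,0.00177,0],[0,0,0]],[[0.00094,0.00177,0],[0,0,0]],[[0,0,0],[0,0,0]]]';  python3 plan.py 28 0.02 0.0017 0.01
python3 - <<'E'
from h import *
crop(optics.camera("side"),235,140,315,230,7,"s7.png")
E
```

```text
t: 12.05
position: [0.5914, 0.0359, 0.1321]
tcp_rot: [[0.471, 0.881, -0.04], [-0.018, -0.036, -0.999], [-0.882, 0.472, -0.001]]
wrist_force: [-2.0, -1.2, 8.6]
opening: 0.0191
t 12.05 turn(tool) [-0.02 -0.03 -0.15] | shift before turn [ 0.0003 -0.0021  0.0009] | shift after turn [ 0.0003 -0.0021  0.0009] target [0.5897 0.0351 0.1309] now [0.5914 0.0359 0.1321]
ik [-18.3  15.    5.9 127.5  28.3  11.8 -41.7] now [-18.5  15.    6.1 127.4  28.4  11.8 -41.9] F [-2.  -1.2  8.6]
```

View pics/s7.png

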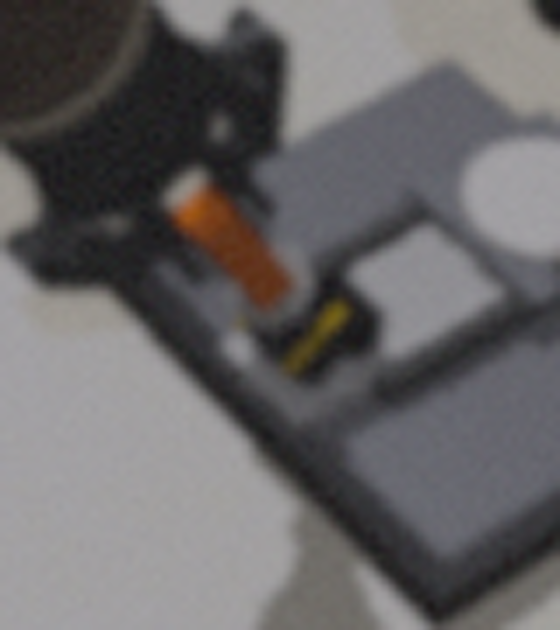

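The yellow bar on the block has moved from (295,350) to (318,338) in the crop, so the slide is free and moving with the pin. I keep pushing.

```bash
python3 -m handwheel '[[[0.00094,0.00177,0],[0,0,0]],[[0.00094,0.00177,0],[0,0,0]],[[0.00094,0.00177,0],[0,0,0]],[[0.00094,0.00177,0],[0,0,0]],[[0.00094,0.00177,0],[0,0,0]],[[0,0,0],[0,0,0]]]';  python3 plan.py 28 0.02 0.0017 0.02
python3 -m handwheel '[[[0.00094,0.00177,0],[0,0,0]],[[0.00094,0.00177,0],[0,0,0]],[[0.00094,0.00177,0],[0,0,0]],[[0.00094,0.00177,0],[0,0,0]],[[0.00094,0.00177,0],[0,0,0]],[[0.00094,0.00177,0],[0,0,0]],[[0.00094,0.00177,0],[0,0,0]],[[0,0,0],[0,0,0]]]';  python3 plan.py 28 0.02 0.0017 0.034
```

```text
t: 12.7
position: [0.6014, 0.0356, 0.1322]
tcp_rot: [[0.471, 0.881, -0.04], [-0.018, -0.036, -0.999], [-0.882, 0.472, -0.001]]
wrist_force: [-2.8, -0.9, 9.4]
opening: 0.0187
t 12.7 turn(tool) [-0.01 -0.03 -0.15] | shift before turn [ 0.0003 -0.0021  0.0009] | shift after turn [ 0.0003 -0.0021  0.0009] target [0.5997 0.0347 0.1309] now [0.6014 0.0356 0.1322]
ik [-17.1  15.8   5.  126.2  27.6  12.2 -40.6] now [-17.3  15.8   5.1 126.1  27.6  12.2 -40.8] F [-2.8 -0.9  9.4]
t: 13.5
position: [0.6154, 0.035, 0.1322]
tcp_rot: [[0.471, 0.881, -0.04], [-0.018, -0.036, -0.999], [-0.882, 0.472, -0.001]]
wrist_force: [-2.6, -0.9, 8.4]
opening: 0.0188
t 13.5 turn(tool) [-0.01 -0.03 -0.15] | shift before turn [ 0.0003 -0.0021  0.001 ] | shift after turn [ 0.0003 -0.0021  0.001 ] target [0.6137 0.0341 0.1309] now [0.6154 0.035  0.1322]
ik [-15.5  16.9   3.7 124.4  26.6  12.8 -39.2] now [-15.7  16.9   3.8 124.3  26.7  12.8 -39.4] F [-2.6 -0.9  8.4]
```

```bash
python3 -m handwheel '[[[0.00094,0.00177,0],[0,0,0]],[[0.00094,0.00177,0],[0,0,0]],[[0.00094,0.00177,0],[0,0,0]],[[0.0005,0.0009,0],[0,0,0]],[[0,0,0],[0,0,0]]]'
python3 -m handwheel '[[[0.0005,0.0009,0],[0,0,0]],[[0.0005,0.0009,0],[0,0,0]],[[0.0005,0.0009,0],[0,0,0]],[[0,0,0],[0,0,0]]]'
python3 -m handwheel '[[[0.0005,0.0009,0],[0,0,0]],[[0.0005,0.0009,0],[0,0,0]],[[0,0,0],[0,0,0]]]'
python3 - <<'E'
from h import *
crop(optics.camera("side"),235,140,315,230,7,"s8.png")
E
```

```text
t: 14.0
position: [0.6224, 0.0349, 0.1322]
tcp_rot: [[0.471, 0.881, -0.04], [-0.018, -0.035, -0.999], [-0.882, 0.472, -0.001]]
wrist_force: [-3.4, -0.8, 9.0]
opening: 0.019
t: 14.4
position: [0.6245, 0.0347, 0.1319]
tcp_rot: [[0.47, 0.882, -0.04], [-0.019, -0.035, -0.999], [-0.882, 0.471, -0.0]]
wrist_force: [-9.4, -0.7, 15.9]
opening: 0.0183
t: 14.7
position: [0.6253, 0.0347, 0.1317]
tcp_rot: [[0.469, 0.882, -0.04], [-0.019, -0.035, -0.999], [-0.883, 0.469, 0.0]]
wrist_force: [-18.7, 0.8, 23.9]
opening: 0.0186
```

View pics/s8.png

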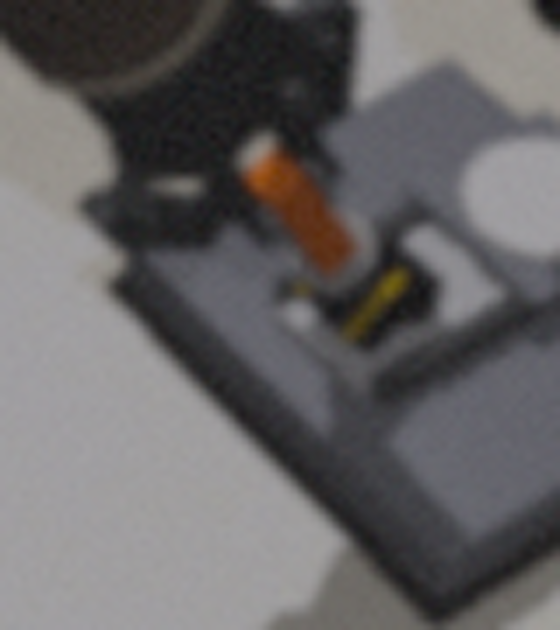

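The block now sits 10 mm or so short of the bridge, and the force rose to 19 N along −x, so the slide is at its stop. I unload and then draw the pin out along its axis.

```bash
python3 -m handwheel '[[[-0.001,-0.0012,0],[0,0,0]],[[-0.003,0,0],[0,0,0]],[[-0.004,0,0],[0,0,0]],[[0,0,0],[0,0,0]]]'
python3 -m handwheel '[[[-0.004,0,0],[0,0,0]],[[-0.004,0,0],[0,0,0]],[[-0.004,0,0],[0,0,0]],[[-0.006,0,0],[0,0,0]],[[-0.01,0,0],[0,0,0]],[[-0.02,0,0],[0,0,0]],[[-0.02,0,0],[0,0,0]],[[-0.02,0,0],[0,0,0]],[[0,0,0],[0,0,0]]]'; python3 rec.py
python3 - <<'E'
from h import *
s=bot.read_state()
im=optics.camera("wrist");cv2.imwrite("pics/w9.png",im)
crop(optics.camera("side"),235,130,315,220,7,"s9.png")
E
```

```text
t: 15.15
position: [0.6213, 0.0348, 0.1374]
tcp_rot: [[0.469, 0.882, -0.04], [-0.019, -0.035, -0.999], [-0.883, 0.469, 0.0]]
wrist_force: [-1.9, 0.2, -0.5]
opening: 0.0186
t: 16.05
position: [0.5805, 0.0366, 0.2181]
tcp_rot: [[0.473, 0.88, -0.04], [-0.018, -0.036, -0.999], [-0.881, 0.473, -0.001]]
wrist_force: [-0.1, 0.0, -1.4]
opening: 0.0186
16.05 [-11.1   6.6  -3.1 122.   19.   25.3 -31.7] [0.5805 0.0366 0.2181] tilt 28.2
```

View pics/w9.png

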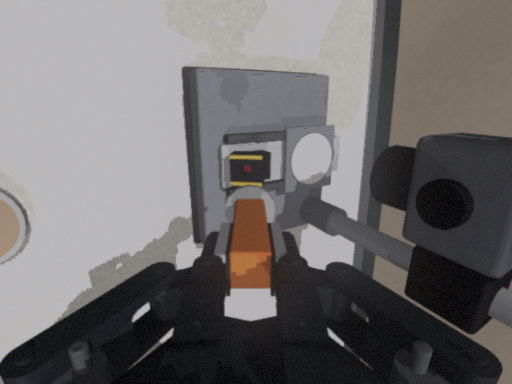

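View pics/s9.png

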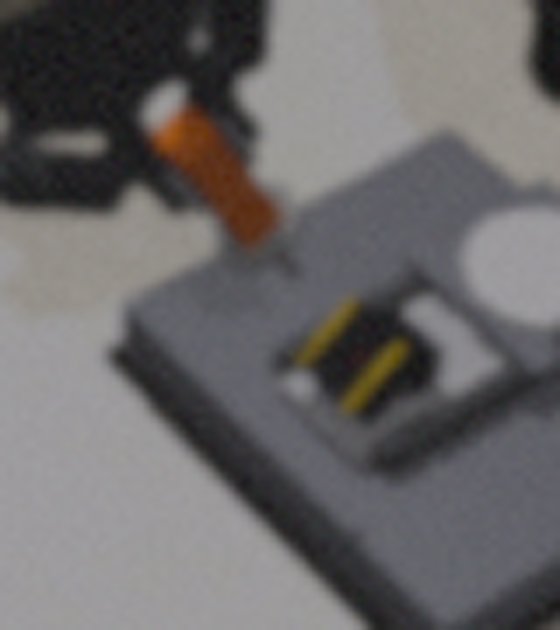

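```bash
python3 - <<'E'
from h import *
for n,im0,z in (("side","pics/side0.png",.0848),):
    c=cam(n)
    out=[]
    for im in (cv2.imread(im0),optics.camera(n)):
        h=cv2.cvtColor(im,cv2.COLOR_BGR2HSV);m=cv2.inRange(h,(15,90,50),(32,255,255));m[:150]=0;m[:,:250]=0;m[:,330:]=0;m[230:]=0
        k,l,st,ce=cv2.connectedComponentsWithStats(m);b=[ce[i] for i in range(1,k) if st[i,4]>8];print([st[i,4] for i in range(1,k)])
        out.append(onz(c,np.mean(b,0),z))
    print(n,(out[1]-out[0]).round(4))
s=bot.read_state();R=np.array(s["tcp_rot"]);p=np.array(s["position"]);print(p,R.round(3).tolist())
E
```

```text
[np.int32(28), np.int32(43)]
[np.int32(33), np.int32(50)]
side [ 0.0447 -0.0012 -0.    ]
[0.58009836 0.03606342 0.21479423] [[0.469, 0.882, -0.04], [-0.019, -0.035, -0.999], [-0.883, 0.469, 0.0]]
```

The side view shows the slide out by 44.7 mm. I return to the block.

```bash
python3 -m handwheel '[[[-0.02,0,0],[0,0,-7]],[[0,0,0],[0,0,-7]],[[0,0,0],[0,0,-7]],[[0,0,0],[0,0,-7]],[[0,-0.018,-0.0392],[0,0,0]],[[0,-0.018,-0.0392],[0,0,0]],[[0,-0.018,-0.0392],[0,0,0]],[[0,-0.018,-0.0392],[0,0,0]],[[0,-0.018,-0.0392],[0,0,0]],[[0,-0.018,-0.0392],[0,0,0]],[[0,-0.018,-0.0392],[0,0,0]],[[0,0,0],[0,0,0]],[[0,0,0],[0,0,0]],[[0,0,0],[0,0,0]]]'
python3 - <<'E'
from h import *
np.set_printoptions(suppress=True)
s=bot.read_state();R=np.array(s["tcp_rot"]);p=np.array(s["position"]);print(p,R.round(4).tolist(),np.round(s["joint_positions"],1))
im=optics.camera("wrist");cv2.imwrite("pics/w10.png",im)
print("need",(R.T@(np.array([.4575,.3155,.0895])-p)).round(4))
print(proj(cam("wrist",s),[[.4575,.3155,.06],[.456,.3145,.06]]))
E
```

```text
t: 17.6
position: [0.4565, 0.3147, 0.2317]
tcp_rot: [[-0.001, 0.999, -0.041], [-0.002, -0.041, -0.999], [-1.0, -0.001, 0.002]]
wrist_force: [0.4, -0.9, -0.4]
opening: 0.0188
[0.45647498 0.31467086 0.23166012] [[-0.0009, 0.9991, -0.0414], [-0.0018, -0.0414, -0.9991], [-1.0, -0.0008, 0.0019]] [-30.8  18.2 -12.2  97.5   4.2  64.9 -46.6]
need [ 0.1422  0.0011 -0.0011]
[[251.21340195 164.04979332]
 [250.04025181 164.88645032]]
```

View pics/w10.png

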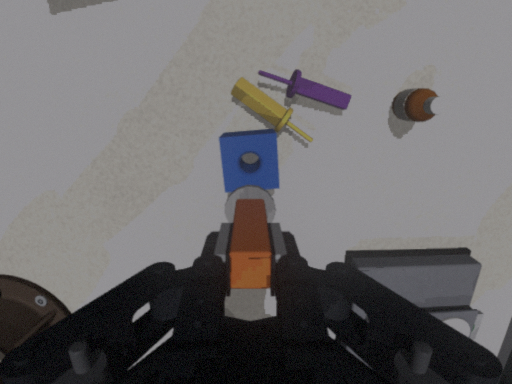

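```bash
python3 - <<'E'
from h import *
im=cv2.imread("pics/w10.png");crop(im,210,120,290,230,6,"w10c.png")
c=cam("wrist",bot.read_state())
print(onz(c,(249.7,160),.06),onz(c,(249.7,158),.06))
E
```

```text
[0.45603352 0.32037617 0.06      ] [0.45614159 0.32288522 0.06      ]
```

View pics/w10c.png

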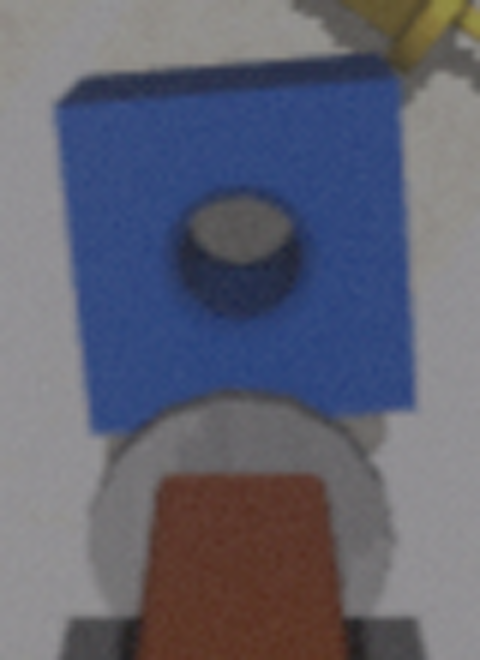

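```bash
python3 -m handwheel '[[[0.03,0,-0.0018],[0,0.1,0]],[[0.03,0,0],[0,0,0]],[[0.025,0,0],[0,0,0]],[[0.02,0,0],[0,0,0]],[[0.02,0,0],[0,0,0]],[[0.012,0,0],[0,0,0]],[[0,0,0],[0,0,0]],[[0,0,0],[0,0,0]]]'
python3 -m handwheel '[[[0.004,0,0],[0,0,0]],[[0.003,0,0],[0,0,0]],[[0,0,0],[0,0,0]]]'
```

```text
t: 18.45
position: [0.4565, 0.3175, 0.096]
tcp_rot: [[0.0, 0.999, -0.041], [0.001, -0.041, -0.999], [-1.0, 0.0, -0.001]]
wrist_force: [1.1, -0.1, -0.5]
opening: 0.0187
t: 18.75
position: [0.4559, 0.3178, 0.0886]
tcp_rot: [[0.0, 0.999, -0.04], [0.001, -0.04, -0.999], [-1.0, -0.0, -0.001]]
wrist_force: [0.4, 0.6, -1.5]
opening: 0.0187
```

```bash
python3 -m handwheel '[[[0.002,0,0],[0,0,0]],[[0,0,0],[0,0,0]],[[0,0,0],[0,0,0]]]'
python3 -m handwheel '[[[0.001,0,0],[0,0,0]],[[0,0,0],[0,0,0]]]'
```

```text
t: 19.05
position: [0.4559, 0.3178, 0.0866]
tcp_rot: [[-0.0, 0.999, -0.04], [0.001, -0.04, -0.999], [-1.0, -0.0, -0.001]]
wrist_force: [0.7, 0.7, 0.1]
opening: 0.019
t: 19.25
position: [0.4561, 0.318, 0.086]
tcp_rot: [[0.0, 0.999, -0.04], [0.002, -0.04, -0.999], [-1.0, 0.0, -0.002]]
wrist_force: [-1.4, -0.6, 4.1]
opening: 0.0184
```

```bash
python3 -m handwheel '[[[0,0,0],[0,0,0]],[[0,0,0],[0,0,0]],[[0,0,0],[0,0,0]],[[0,0,0],[0,0,0]],[[0,0,0],[0,0,0]],[[0,0,0],[0,0,0]],[[0,0,0],[0,0,0]]]' -0.1
python3 -m handwheel '[[[-0.01,0,0],[0,0,0]],[[-0.03,0,0],[0,0,0]],[[-0.04,0,0],[0,0,0]],[[-0.04,0,0],[0,0,0]],[[-0.04,0,0],[0,0,0]],[[0,0,-0.03],[0,0,0]],[[0,-0.05,0],[0,0,0]],[[0,-0.05,0],[0,0,0]],[[0,0,0],[0,0,0]],[[0,0,0],[0,0,0]]]'
python3 - <<'E'
from h import *
crop(optics.camera("side"),120,100,270,200,5,"s11.png")
im=optics.camera("wrist");cv2.imwrite("pics/w11.png",im)
crop(optics.camera("top"),90,100,310,240,3,"t11.png")
E
```

```text
t: 19.95
position: [0.4559, 0.3178, 0.0856]
tcp_rot: [[-0.0, 0.999, -0.04], [0.001, -0.04, -0.999], [-1.0, -0.0, -0.001]]
wrist_force: [-0.8, -0.2, 0.9]
opening: 0.047
t: 20.95
position: [0.3564, 0.3519, 0.2467]
tcp_rot: [[0.001, 0.999, -0.038], [0.002, -0.038, -0.999], [-1.0, 0.001, -0.002]]
wrist_force: [1.2, -0.1, 0.1]
opening: 0.047
```

View pics/s11.png

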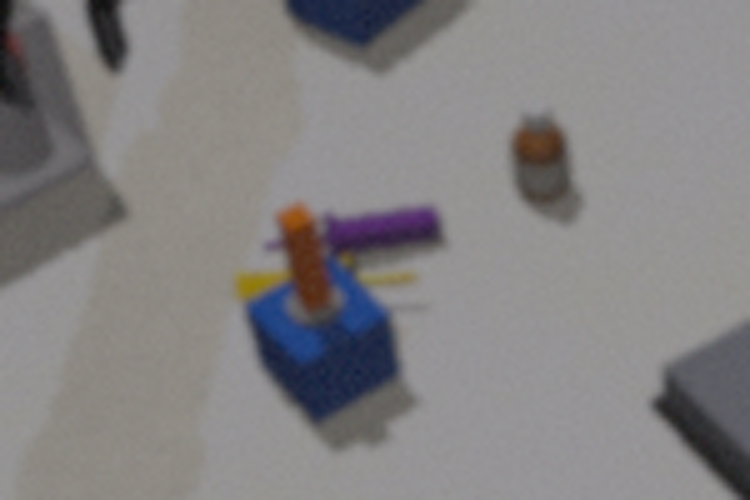

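View pics/w11.png

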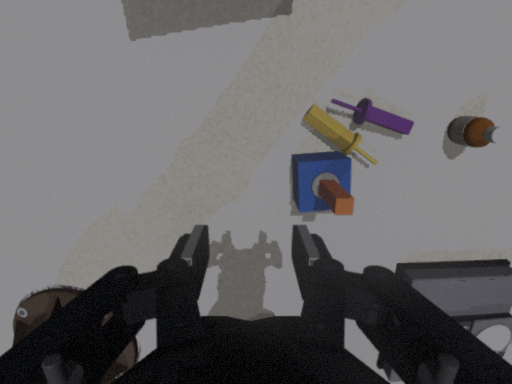

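View pics/t11.png

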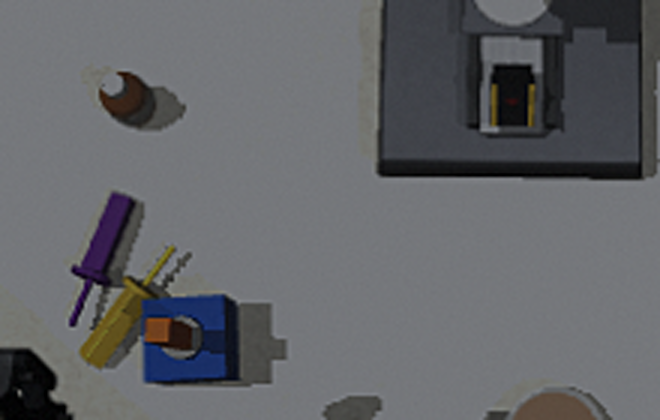

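The tool stands upright with its collar flat on the block, and the slide is out. I make one numeric check of uprightness and slide position, then hand in.

```bash
python3 - <<'E'
from h import *
T=cam("top");S=cam("side")
tp=np.array((157,331))/3+(90,100);sp=np.array((295,214))/5+(120,100)
print("handle top",tri([(T,tp),(S,sp)]),onz(T,tp,.141),onz(S,sp,.141))
tc=np.array((181,338))/3+(90,100);sc=np.array((315,303))/5+(120,100);print("collar",onz(T,tc,.066),onz(S,sc,.066))
print("bars mid top",onz(T,np.array((513,105))/3+(90,100),.0848))
s=bot.read_state();print(s["t"],np.abs(s["qvel"]).max(),np.round(s["wrist_force"],1))
E
python3 -m handwheel '[[[0,0,0],[0,0,0]],[[0,0,0],[0,0,0]],[[0,0,0],[0,0,0]]]'
python3 -c "from station import bot; bot.finish_job()"
```

```text
handle top (array([0.4559289 , 0.31740998, 0.14040669]), [0.0021, 0.0021]) [0.45393173 0.3180883  0.141     ] [0.45760607 0.31591298 0.141     ]
collar [0.45434977 0.3173359  0.066     ] [0.45650775 0.31304563 0.066     ]
bars mid top [0.64484703 0.03254108 0.0848    ]
21.1 0.5808918647796697 [-0.2 -0.  -0.1]
t: 21.4
position: [0.3577, 0.3514, 0.2455]
tcp_rot: [[-0.0, 0.999, -0.041], [0.001, -0.041, -0.999], [-1.0, -0.0, -0.001]]
wrist_force: [0.0, -0.1, 1.0]
opening: 0.047
the job is handed in; nothing more can be done
```

The job is done and handed in at 21.4 s, though no verdict is reported. I took the orange tool from its block and pressed the release button to its hard stop. With the pin still pressing down, I pushed the slide out until the force rose to about 19 N at its stop. Then I withdrew the pin and stood the tool back in the block.

- **Slide:** the side view shows it 44.7 mm out. A rougher check from the top view gives about 43 mm, still above the 39 mm needed.
- **Tool:** upright within what the cameras can resolve. The handle's top is 140 mm high against 141 mm expected, directly above the collar within about 4 mm. The collar is flat on the block's top.
- **Robot:** it ended clear of everything, with the wrist force near zero.
- **Pin angle:** the full 38° lean would have put joint 6 too close to its limit. The pin went in at 28 to 30° from vertical instead, using the slack in the well.
- **Other objects:** the yellow and purple tools had already toppled in my first picture after moving over the block. The gripper was 0.25 m up, well above them, so I don't think it touched them. I never went near the jar, dish or vial. The vial looked unmoved in the last pictures; I did not measure any of the three afterwards.

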